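# Set up the label winder: guide rod, then splined spindle held home

### The arm

A 6-joint arm with a two-finger parallel gripper is mounted at the origin on the work surface; the furniture and walls round the work are solid. World frame = base frame: x ahead of the robot, y to its left, z up, the work surface at z = 0. Lengths are in m, angles in rad, forces in N, time in s.
With the tool pointing down it reaches from about 0.3 to 0.775 m from the base axis. Payload 14.6 kg.
Tool frame: the origin (TCP) lies at the very end of the fingers, on their centre line; the grasp point (between the pads) lies 19 mm behind it; z points along the fingers, y is the line along which they close (so a half turn about z gives the same grasp; the last joint's range is limited). The gripper opens to 94 mm and grips with 3 to 60 N. Pads are 16 mm wide; open, the fingers measure 119 mm over their backs; the gripper's body (75 mm by 177 mm) begins 78 mm behind the grasp point.
Start: joints at [-1.403, 0.3, 1.521, -0, 1.321, -0.067], TCP at [0.128, -0.535, 0.205] pointing down, gripper open.
Joint ranges: [-3.03, 3.03], [-0.79, 2.21], [0.23, 2.52], [-1.04, 4.18], [0, 3.07], [-2.55, 2.55]. Speed limits (rad/s): [2.22, 2.22, 2.57, 3.14, 3.14, 3.14].

### API

Orientations are given as [roll, pitch, yaw] about the fixed x, y, z axes, in that order (R = Rz(yaw) Ry(pitch) Rx(roll)).
In Python, from station import ctrl, cams gives the robot as it stands. The module is installed in compiled form; this text tells all that it offers.
- The arm moves only by the tool arm_command, never from a script. Its argument "plan" is a list that holds one entry, the list of rows, each a list of 7 numbers: the shift along the tool's x, y, z in normalised numbers (1 is 600 mm), then the turn, a rotation vector about the tool's x, y, z in shares of pi/2 rad (1.0 is pi/2 rad), then the closure, from -1 (fully open) to 1 (shut). A call has 1 to 12 rows; each row is the pose to reach, as a shift and turn from the pose commanded when the call began, along the tool's axes at that moment; what a row does not reach only later rows make up. A row lasts 1/10 s, in which the tool goes at most 50 mm and 8.59 degrees, less where a joint would pass 70% of its speed; a pose out of reach is approached as far as the arm can. A call with a gripper value outside its range is refused whole. The fingers move at their own pace and stop on an object; "squeeze" is the grip in N (left out, the last holds). Time passes only in rows, so rows that repeat a pose let the fingers close. It gives the time, the measured TCP pose, the force, the opening and the grip force at its end, in the units of the state.
- ctrl.get_obs(): the state, without advancing time (a new reading comes with each control period).
- cams.camera(name): name is "scene" or "top" or "wrist"; returns (picture, depth): 420x560x3 uint8, blue, green, red; 420x560 float32, m along the optical axis (not along the pixel's ray), 0 where there is no reading.
- cams.camera_info(name): a dict with "fx", "fy", "cx", "cy" (pixels), "world_to_cam" (4x4, takes a point from world to camera coordinates). Camera axes: x right, y down, z forward; pixel columns grow to the right and rows downward; lengths in m; the calibration is good to about 2 mm. A picture is of the moment at which its call begins: read the wrist's pose just before it. camera_info takes no time and is no camera call; for the wrist camera it gives the pose at the moment of the call.
- ctrl.hand_in(): hands the job in; it is judged then, once.
The state is a dict: "time_s": time; "qpos": joint angles; "joint_vel": joint speeds; "tau": joint torques, N m; "ee_pos": TCP position; "eef_rot": TCP orientation; "force": force on the tool from outside, world axes, zero at the start; "moment": the same for the moment, N m; "grip_width": finger opening in m; "grip_force": force on a finger pad.
Only numpy, scipy, OpenCV 4.12 (cv2) and the standard library are available. Lean on these libraries where they do the work, as an engineer would, in place of code of your own. Each camera call takes 0.05 s, during which the arm holds its last target. There are 200 camera calls.

### The job

Set up the label winder: first take the plain steel guide rod out of the wooden rest block, drop it end-down into the winder's narrow tube all the way to the bottom and let go of it. Then take the splined spindle by its square black grip, turn it until its four splines line up with the cross-shaped slots of the drive socket, slide it fully home against the ejector spring until its flange sits flush on the socket, and finish while still gripping it and pressing it down, because the spring pushes it up again if you let go. Leave the other things on the table where they are.

Things in the scene. Friction and masses are not known exactly. Their poses are not given: they have to be found in the camera images.
- guide_rod: Plain round steel rod, 18 mm diameter, 120 mm long, 90 g. Origin at the centre of its lower end, z up along the rod. At the start it stands upright in the smaller hole of the rest block, lower end on the table, its upper 70 mm clear above the block.
- spindle: Upright, 90 mm tall, 0.22 kg; origin at its lower tip, z up. Round pilot d 11 mm (z 0-8); four round-ended splines, 8 wide, 30 across, along its +-x and +-y (z 8-42); steel flange d 54 (z 42-50); square black grip 26x26 (z 50-90), flats facing along x and y, as the splines. Repeats every quarter turn. Starts at any yaw in the rest's larger hole, flange on its top.
- rest: Pale wooden rest block, fixed, 80 (x) x 180 (y) x 50 mm high, origin at the centre of its underside. Larger hole (38 mm) at y = +50 mm holds the spindle, smaller hole (20 mm) at y = -50 mm the guide rod; both go right through. Rest and winder may stand on either side of the table.
- winder: Label winder, fixed; grey base plate 130 (x) x 240 (y) x 12 mm, origin at the centre of its underside. A white housing (top 40 mm above the table) at its +y end carries the square drive socket, 55 mm from the origin; the upright aluminium tube stands at its -y end, 65 mm from the origin.
- tube_mouth (a point): Centre of the mouth of the narrow round tube for the guide rod, z up, 67 mm above the table. Bore 22 mm in diameter, 50 mm deep, closed bottom; tube 40 mm outside. Seated, the rod's lower end is 50 mm below this point and 70 mm of rod stand above it.
- socket_mouth (a point): Centre of the drive socket's top (aluminium block 58x58, 46 tall, top 86 mm above the table), z up. Two crossing slots 10.6 wide, 33 long, 46 deep run along this point's x and y. Braked: turns only above 0.4 N m; starts within 0.7 rad of the winder's yaw. Home: flange on the top, spindle tip 42 mm below this point. Splines not lined up: only the 8 mm pilot enters.
- ejector (a joint): Travel of the sprung ejector pin in the socket: 0 = up, about 0.010 m = pressed by a spindle fully home. It meets the spindle's tip 32 mm below the socket's mouth; the last 10 mm to home take 6 N rising to 12 N, and it pushes the spindle up again if released.
- marker_1: black-and-white felt marker lying flat, 128 x 16 mm, 17 high; bystander, lying between the winder and the rest block; origin at the centre of its underside
- tally_counter: light round hand tally counter with a finger ring, 69x48x20 mm; bystander, between winder and rest block on the robot's side; origin at the centre of its underside

How it is judged:
By the outcome, as a careful person would: the job done as asked, in the order asked, and still so for the second after the job is handed in, while the arm keeps its last pose, push and grip.
It also fails if it takes over 61 s, if anything falls off the work surface, if the arm or the gripper's body presses on something with over 40 N, if the wrist force passes 120 N, or if a joint passes its speed limit or range.

## Working session

There is one attempt and no reset: what is moved stays moved. The work goes in short steps, Python scripts to look and compute and a tool call to move; the robot and the scene stay as the last step left them, time stands still between calls to the robot, and variables do not carry over. Pictures are saved under pics/ and viewed, at most 10 in all, crops included, and the job is handed in when it is done.

Besides the shell and the picture viewer there is one more tool, called after "Call:" as a command line: name --argument value ..., lists and objects as JSON in quotes. arm_command: Moves the arm, as the interface text tells. Its arguments: {"type":"object","properties":{"plan":{"type":"array"},"squeeze":{"type":"number"}},"required":["plan"]}

```bash
mkdir -p pics; cat > h.py <<'E'
import numpy as np, cv2
from station import ctrl, cams
def grab(n):
    info=cams.camera_info(n); im,d=cams.camera(n)
    return im,d,info
def world(info,d):
    v,u=np.mgrid[:d.shape[0],:d.shape[1]]
    p=np.stack([(u-info['cx'])/info['fx']*d,(v-info['cy'])/info['fy']*d,d],-1)
    T=np.linalg.inv(np.array(info['world_to_cam']))
    w=p@T[:3,:3].T+T[:3,3]; w[d<=0]=np.nan
    return w
E
python3 - <<'E'
from h import *
o=ctrl.get_obs(); print(o)
for n in ['top','scene']:
    im,d,i=grab(n); cv2.imwrite(f'pics/{n}0.png',im); np.savez(f'{n}0.npz',im=im,w=world(i,d)); print(n,i)
E
```

```text
{'time_s': 0.0, 'qpos': array([-1.40260635e+00,  3.00484223e-01,  1.52161976e+00, -2.38000561e-05,
        1.32070511e+00, -6.66286118e-02]), 'joint_vel': array([-1.18188253e-04,  9.14598612e-04,  7.53652267e-04,  1.71543889e-03,
        6.04739242e-05, -8.95119334e-04]), 'tau': array([-3.31394040e-04, -5.31803727e+01, -3.52736664e+01,  7.07655237e-02,
        2.44454015e-02, -1.12939072e-04]), 'ee_pos': array([ 0.12789515, -0.53463381,  0.20486277]), 'eef_rot': array([-3.14037737e+00, -5.79887703e-05,  2.34824455e-01]), 'force': array([ 0.17737855, -0.26032895,  0.10763277]), 'moment': array([-0.02046   ,  0.02063982,  0.03703667]), 'grip_force': 0.0, 'grip_width': 0.09379695090473841}
top {'fx': 526.7144830651542, 'fy': 526.7144830651542, 'cx': 285.53067312419086, 'cy': 209.8334568077308, 'world_to_cam': array([[-0.01309285, -0.99965411, -0.02280854,  0.00713559],
       [-0.99769893,  0.01457802, -0.06621431,  0.53898598],
       [ 0.06652391,  0.02188912, -0.9975447 ,  1.27144505],
       [ 0.        ,  0.        ,  0.        ,  1.        ]])}
scene {'fx': 517.3011886423513, 'fy': 517.3011886423513, 'cx': 279.6442529288915, 'cy': 215.38627926953336, 'world_to_cam': array([[-0.91844624, -0.39514114, -0.01788809,  0.45331482],
       [-0.14897664,  0.38745923, -0.90976992,  0.15056484],
       [ 0.36641843, -0.83290986, -0.41472727,  0.87705641],
       [ 0.        ,  0.        ,  0.        ,  1.        ]])}
```

View pics/top0.png

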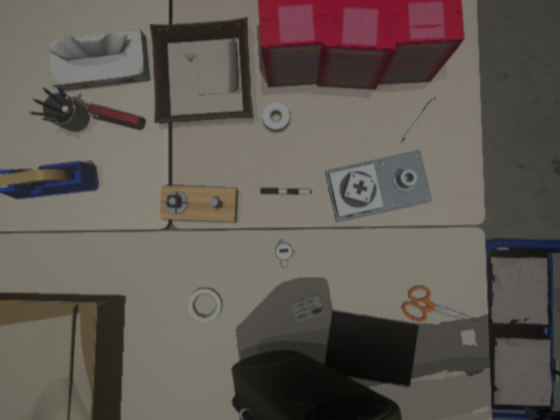

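View pics/scene0.png

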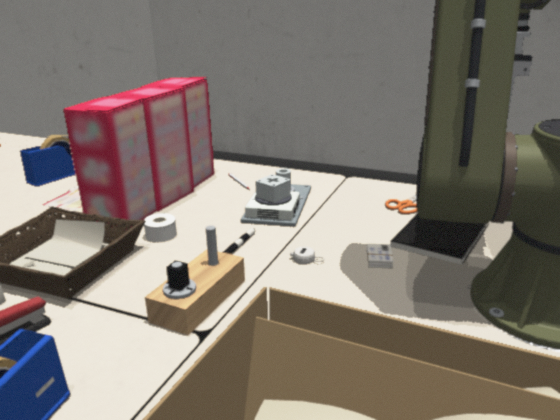

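The top view shows the rest at (198,203), with the spindle at (175,200) and the rod at (215,202). The winder is at (378,185), with the socket at (360,188) and the tube at (405,178). The marker is at (286,190) and the counter at (284,251). Next I measure with depth.

```bash
python3 - <<'E'
from h import *
z=np.load('top0.npz'); w=z['w']
def st(name,c0,c1,r0,r1,z0,z1):
    p=w[r0:r1,c0:c1].reshape(-1,3); p=p[(p[:,2]>z0)&(p[:,2]<z1)]
    r=cv2.minAreaRect((p[:,:2]*1000).astype(np.float32))
    print(name,len(p),'med',np.median(p,0).round(4),'mid',((p.max(0)+p.min(0))/2).round(4),'rect',np.round(r[0],1),np.round(r[1],1),round(r[2],1))
st('table',240,320,130,170,-.1,.1)
st('rest',150,245,175,230,.04,.056)
st('grip',155,200,180,220,.075,.11)
st('flange',155,200,180,220,.053,.063)
st('rod',200,230,185,220,.09,.14)
st('plate',315,440,140,230,.006,.018)
st('housing',315,440,140,230,.033,.046)
st('socket',315,440,140,230,.078,.095)
st('tube',390,420,160,200,.058,.075)
E
```

```text
table 3188 med [ 6.916e-01  1.350e-02 -1.000e-04] mid [0.692  0.0134 0.0058] rect [692.3  13.5] [198.7 101.1] 89.2
rest 2069 med [0.5544 0.201  0.0498] mid [0.5578 0.2097 0.048 ] rect [557.1 210.3] [181.1  80.5] 87.1
grip 154 med [0.5595 0.2574 0.0975] mid [0.5593 0.2592 0.0898] rect [559.3 259.3] [25.9 25.9] 89.3
flange 314 med [0.5523 0.2503 0.0566] mid [0.558  0.2524 0.0579] rect [558.  252.1] [93.7 79.4] 89.3
rod 64 med [0.5528 0.1586 0.1194] mid [0.5534 0.1598 0.1076] rect [553.4 159.8] [16.3 16.4] 0.6
plate 2619 med [ 0.6011 -0.2697  0.0119] mid [ 0.5989 -0.2276  0.012 ] rect [ 598.8 -227.6] [219.6 307.2] 0.1
housing 1287 med [ 0.5817 -0.1626  0.0401] mid [ 0.5847 -0.2051  0.0395] rect [ 592.  -209.9] [112.8 191.6] 11.6
socket 540 med [ 0.5849 -0.1745  0.0857] mid [ 0.5851 -0.1733  0.0855] rect [ 586.  -174.2] [58.3 58.9] 73.5
tube 164 med [ 0.6092 -0.2909  0.0667] mid [ 0.6093 -0.291   0.0656] rect [ 609.6 -291.3] [36.8 39.9] 43.5
```

```bash
cat >> h.py <<'E'
from scipy.spatial.transform import Rotation as Ro
def go(p,yaw,base=None):
    """shift (mm) and turn from the current pose to a tool-down pose"""
    o=ctrl.get_obs(); R=Ro.from_euler('xyz',o['eef_rot'])
    s=R.inv().apply(np.array(p)-o['ee_pos'])*1000
    t=(R.inv()*Ro.from_euler('xyz',[np.pi,0,yaw])).as_rotvec()
    print('row',s.round(1),t.round(4)); return s,t
E
python3 -c "
from h import *
go([.553,.160,.205],.235)"
```

```text
row [ 575.1 -576.7    0.6] [-0.001  -0.     -0.0002]
```

The rows are not in the units I measure in: shifts go in shares of 600 mm and turns go in shares of pi/2 rad. I convert before sending: -577 mm / 600 = -0.9617, 575 mm / 600 = 0.9583.

Call:
arm_command --plan '[[[0.9583, -0.9617, 0, 0, 0, 0, -1], [0.9583, -0.9617, 0, 0, 0, 0, -1], [0.9583, -0.9617, 0, 0, 0, 0, -1], [0.9583, -0.9617, 0, 0, 0, 0, -1], [0.9583, -0.9617, 0, 0, 0, 0, -1], [0.9583, -0.9617, 0, 0, 0, 0, -1], [0.9583, -0.9617, 0, 0, 0, 0, -1], [0.9583, -0.9617, 0, 0, 0, 0, -1], [0.9583, -0.9617, 0, 0, 0, 0, -1], [0.9583, -0.9617, 0, 0, 0, 0, -1], [0.9583, -0.9617, 0, 0, 0, 0, -1], [0.9583, -0.9617, 0, 0, 0, 0, -1]]]'

```text
time_s: 1.3
ee_pos: [0.4416, -0.0209, 0.2055]
eef_rot: [3.141, -0.0, 0.235]
force: [-0.3, -1.0, 0.5]
grip_width: 0.094
grip_force: 0.0
```

```bash
python3 -c "
from h import *
go([.553,.160,.205],.235);print(ctrl.get_obs()['ee_pos'])
im,d,i=grab('wrist'); cv2.imwrite('pics/w1.png',im); np.savez('w1.npz',w=world(i,d),im=im);print(i)"
```

```text
row [ 150.5 -149.9    0.5] [ 0.0001 -0.0001  0.0001]
[ 0.44156185 -0.02087566  0.20546243]
{'fx': 330.3495350840246, 'fy': 330.3495350840246, 'cx': 277.2764009858553, 'cy': 213.53719400824315, 'world_to_cam': array([[ 0.23261995, -0.97256676,  0.00136509, -0.12402834],
       [-0.93238302, -0.22260901,  0.28479314,  0.37719851],
       [-0.27667646, -0.06752135, -0.95858803,  0.51392022],
       [ 0.        ,  0.        ,  0.        ,  1.        ]])}
```

View pics/w1.png

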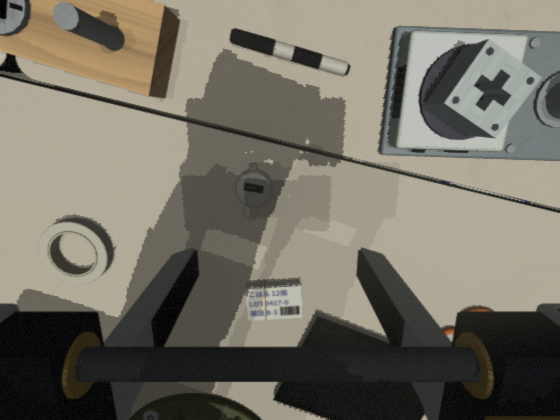

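The wrist view shows the rod tip at about (70,15), the socket cross at (492,90) and the tube at the right edge, about (555,98). I'll measure from it.

```bash
cat >> h.py <<'E'
def rect(w,c,rad,z0,z1,name=''):
    p=w.reshape(-1,3); m=(np.hypot(p[:,0]-c[0],p[:,1]-c[1])<rad)&(p[:,2]>z0)&(p[:,2]<z1); p=p[m]
    if len(p)<5: print(name,'none'); return
    r=cv2.minAreaRect((p[:,:2]*1000).astype(np.float32)); cc,rr=cv2.minEnclosingCircle((p[:,:2]*1000).astype(np.float32))
    print(name,len(p),'mean',p.mean(0).round(4),'rect',np.round(r[0],1),np.round(r[1],1),round(r[2],1),'circ',np.round(cc,1),round(rr,1))
E
python3 - <<'E'
from h import *
w=np.load('w1.npz')['w']
rect(w,(.553,.16),.03,.115,.125,'rodtop')
rect(w,(.586,-.174),.06,.082,.09,'socket')
rect(w,(.61,-.291),.04,.062,.072,'tube')
go([.553,.160,.205],.235)
E
```

```text
rodtop 664 mean [0.5538 0.1584 0.12  ] rect [554.  159.3] [18.2 17.4] 69.5 circ [553.9 159.4] 9.3
socket 4552 mean [ 0.5861 -0.1741  0.0867] rect [ 585.5 -175.1] [59.7 58.9] 72.9 circ [ 585.3 -175.2] 40.9
tube none
row [ 147.6 -145.3    0.7] [-0.0012 -0.0011  0.0034]
```

In the tool's units: -150 mm / 600 = -0.25.

Call:
arm_command --plan '[[[0.25, -0.25, 0, 0, 0, 0, -1], [0.25, -0.25, 0, 0, 0, 0, -1], [0.25, -0.25, 0, 0, 0, 0, -1], [0.25, -0.25, 0, 0, 0, 0, -1], [0.25, -0.25, 0, 0, 0, 0, -1], [0.25, -0.25, 0, 0, 0, 0, -1]]]'

```text
time_s: 1.95
ee_pos: [0.552, 0.1588, 0.2044]
eef_rot: [-3.142, 0.002, 0.237]
force: [-1.0, 0.1, -0.5]
grip_width: 0.0944
grip_force: 0.0
```

```bash
python3 - <<'E'
from h import *
im,d,i=grab('wrist'); w=world(i,d); cv2.imwrite('pics/w2.png',im)
rect(w,(.553,.16),.03,.115,.125,'rodtop')
rect(w,(.553,.16),.02,.06,.125,'rod')
rect(w,(.56,.26),.03,.094,.102,'grip')
o=ctrl.get_obs();print(o['ee_pos'],o['eef_rot']); go([.553,.16,.076],.235)
E
```

```text
rodtop 369 mean [0.5546 0.1598 0.1204] rect [554.4 159.6] [17.3 16.8] 14.2 circ [554.1 159.9] 9.0
rod 630 mean [0.5572 0.1603 0.1077] rect [554.4 159.6] [17.3 17.3] 14.4 circ [554.2 159.8] 9.1
grip 894 mean [0.5603 0.2586 0.0985] rect [559.1 259.2] [26.1 26.4] 86.9 circ [559.7 259.2] 17.3
[0.55159153 0.15752318 0.20476545] [3.14146600e+00 1.39664520e-03 2.35587322e-01]
row [  2.1  -2.1 128.8] [0.0001 0.0014 0.0006]
```

View pics/w2.png

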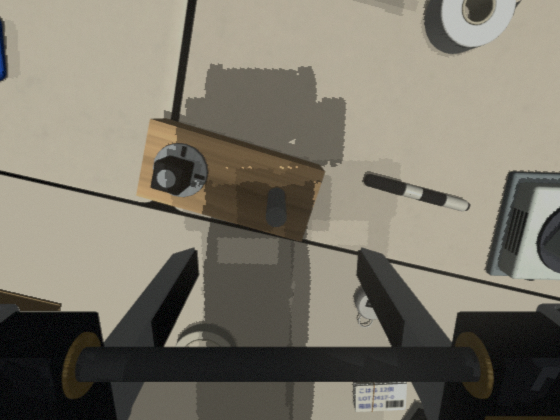

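The rod stands at (277,205) between the fingers and the spindle is at (172,172). I descend and grip.

In the tool's units: 129 mm / 600 = 0.215, 110 mm / 600 = 0.1833.

Call:
arm_command --plan '[[[0.005, -0.0028, 0.0667, 0, 0, 0, -1], [0.005, -0.0028, 0.1333, 0, 0, 0, -1], [0.005, -0.0028, 0.1833, 0, 0, 0, -1], [0.005, -0.0028, 0.215, 0, 0, 0, -1], [0.005, -0.0028, 0.215, 0, 0, 0, -1], [0.005, -0.0028, 0.215, 0, 0, 0, 1], [0.005, -0.0028, 0.215, 0, 0, 0, 1], [0.005, -0.0028, 0.215, 0, 0, 0, 1], [0.005, -0.0028, 0.215, 0, 0, 0, 1], [0.005, -0.0028, 0.215, 0, 0, 0, 1], [0.005, -0.0028, 0.215, 0, 0, 0, 1], [0.005, -0.0028, 0.215, 0, 0, 0, 1]]]' --squeeze 30

```text
time_s: 3.2
ee_pos: [0.5545, 0.1601, 0.0765]
eef_rot: [3.142, 0.0, 0.235]
force: [0.8, 0.0, 0.1]
grip_width: 0.0414
grip_force: 0.0
```

Call:
arm_command --plan '[[[0, 0, 0, 0, 0, 0, 1], [0, 0, 0, 0, 0, 0, 1], [0, 0, 0, 0, 0, 0, 1], [0, 0, 0, 0, 0, 0, 1], [0, 0, 0, 0, 0, 0, 1], [0, 0, 0, 0, 0, 0, 1]]]'

```text
time_s: 3.8
ee_pos: [0.5545, 0.1601, 0.0764]
eef_rot: [-3.142, 0.0, 0.235]
force: [-0.8, -0.2, 0.4]
grip_width: 0.0174
grip_force: 30.0
```

In the tool's units: -120 mm / 600 = -0.2, -110 mm / 600 = -0.1833.

Call:
arm_command --plan '[[[0, 0, -0.05, 0, 0, 0, 1], [0, 0, -0.1167, 0, 0, 0, 1], [0, 0, -0.1833, 0, 0, 0, 1], [0, 0, -0.2, 0, 0, 0, 1], [0, 0, -0.2, 0, 0, 0, 1]]]'

```text
time_s: 4.3
ee_pos: [0.5549, 0.1602, 0.1976]
eef_rot: [-3.142, -0.003, 0.235]
force: [-0.4, 0.6, -2.8]
grip_width: 0.0176
grip_force: 30.0
```

```bash
python3 - <<'E'
from h import *
o=ctrl.get_obs();print(o['ee_pos'],o['grip_width'],o['force']); go([.609,-.20,.196],.235); go([.609,-.291,.196],.235)
E
```

```text
[0.5549254  0.16021896 0.19761812] 0.01756341930978703 [-0.35315899  0.57772596 -2.79949241]
row [-31.2 362.9   1.5] [-0.     -0.0026 -0.0002]
row [-52.4 451.4   1.5] [-0.     -0.0026 -0.0002]
```

In the tool's units: 451 mm / 600 = 0.7517, 435 mm / 600 = 0.725.

Call:
arm_command --plan '[[[-0.0167, 0.075, 0, 0, 0, 0, 1], [-0.0333, 0.15, 0, 0, 0, 0, 1], [-0.05, 0.225, 0, 0, 0, 0, 1], [-0.07, 0.3, 0, 0, 0, 0, 1], [-0.0917, 0.375, 0, 0, 0, 0, 1], [-0.1083, 0.45, 0, 0, 0, 0, 1], [-0.13, 0.525, 0, 0, 0, 0, 1], [-0.1467, 0.6, 0, 0, 0, 0, 1], [-0.1583, 0.675, 0, 0, 0, 0, 1], [-0.1667, 0.725, 0, 0, 0, 0, 1], [-0.17, 0.7517, 0, 0, 0, 0, 1], [-0.17, 0.7517, 0, 0, 0, 0, 1]]]'

```text
time_s: 5.5
ee_pos: [0.5593, -0.3037, 0.1935]
eef_rot: [-3.139, 0.003, 0.232]
force: [-0.2, 1.1, -0.4]
grip_width: 0.0174
grip_force: 30.0
```

```bash
python3 - <<'E'
from h import *
im,d,i=grab('wrist'); w=world(i,d); cv2.imwrite('pics/w3.png',im); np.savez('w3.npz',w=w)
rect(w,(.61,-.291),.03,.060,.074,'tube')
rect(w,(.586,-.174),.06,.08,.09,'socket')
o=ctrl.get_obs();p=o['ee_pos'];print(p,o['eef_rot'])
rect(w,p[:2],.02,.09,.17,'rod held')
for z in (.11,.13,.15): rect(w,p[:2],.02,z-.01,z+.01,'rod %.2f'%z)
W=np.array(i['world_to_cam']); 
for z in (p[2],p[2]-.06): q=W[:3,:3]@np.array([p[0],p[1],z])+W[:3,3]; print(q[:2]/q[2]*i['fx']+[i['cx'],i['cy']])
E
```

```text
tube 1049 mean [ 0.61   -0.2926  0.0673] rect [ 609.6 -292.7] [38.8 39.1] 68.5 circ [ 609.6 -292.6] 19.9
socket 4211 mean [ 0.5868 -0.1755  0.0862] rect [ 585.4 -175.2] [58.7 58.7] 73.1 circ [ 585.6 -175.4] 40.8
[ 0.55953459 -0.30232017  0.19400225] [-3.13914803e+00  2.33031249e-03  2.33602502e-01]
rod held 511 mean [ 0.5659 -0.3029  0.147 ] rect [ 564.5 -303.4] [ 7.3 17.4] 11.6 circ [ 561.1 -304.1] 8.7
rod 0.11 7 mean [ 0.5652 -0.3024  0.1192] rect [ 564.7 -302.7] [ 5.5 16.1] 16.0 circ [ 562.  -303.5] 8.1
rod 0.13 169 mean [ 0.5659 -0.303   0.1303] rect [ 564.5 -303.4] [ 7.2 17.4] 11.6 circ [ 561.1 -304.1] 8.7
rod 0.15 208 mean [ 0.5659 -0.3029  0.1504] rect [ 564.6 -303.3] [ 6.9 17.2] 12.6 circ [ 561.2 -304. ] 8.6
[273.84356652 261.261879  ]
[274.72303783 227.89808098]
```

View pics/w3.png

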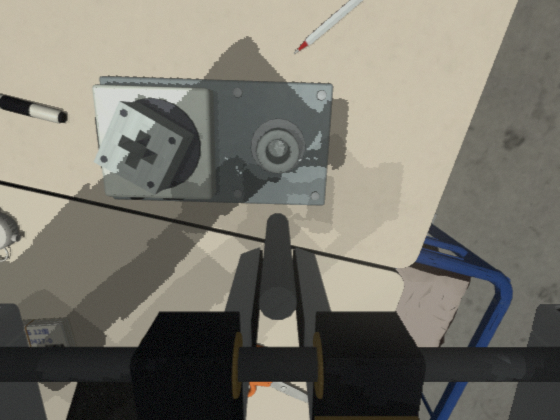

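The tube mouth is at (279,148), the held rod at (277,240) and the socket cross at (137,150). Both rod and tube are in the same view, so I take a settled shot and fit the rod axis.

```bash
cat >> h.py <<'E'
from scipy.optimize import least_squares
def axis(w,c,r,z0,z1,rad=.02):
    p=w.reshape(-1,3); p=p[(np.hypot(p[:,0]-c[0],p[:,1]-c[1])<rad)&(p[:,2]>z0)&(p[:,2]<z1)]
    f=least_squares(lambda s:np.hypot(p[:,0]-s[0]-s[2]*(p[:,2]-z0),p[:,1]-s[1]-s[3]*(p[:,2]-z0))-r,[*c[:2],0,0],loss='soft_l1',f_scale=.001)
    return f.x, len(p)
E
python3 - <<'E'
from h import *
for k in range(2):
    im,d,i=grab('wrist'); w=world(i,d); o=ctrl.get_obs();p=o['ee_pos'];print(p)
    rect(w,(.61,-.291),.03,.060,.074,'tube')
    print(axis(w,p,.009,.115,.165))
E
```

```text
[ 0.55980505 -0.30149973  0.19462963]
tube 1040 mean [ 0.61   -0.2926  0.0673] rect [ 609.5 -292.6] [39.2 38.8] 14.3 circ [ 609.7 -292.7] 19.9
(array([ 5.59001343e-01, -3.03092514e-01, -2.59876280e-04, -2.32833422e-03]), 439)
[ 0.56001804 -0.30110026  0.19522992]
tube 1039 mean [ 0.6099 -0.2926  0.0673] rect [ 609.5 -292.8] [39. 39.] 59.3 circ [ 609.6 -292.9] 19.9
(array([ 5.59285555e-01, -3.02331756e-01,  3.43721595e-04, -8.06562564e-04]), 431)
```

```bash
python3 - <<'E'
from h import *
print(ctrl.get_obs()['ee_pos']);go([.6103,-.2915,.196],.235)
E
```

```text
[ 0.56001804 -0.30110026  0.19522992]
row [51.1  2.4 -0.8] [-0.0015  0.0012  0.0004]
```

In the tool's units: 51 mm / 600 = 0.085, 2.4 mm / 600 = 0.004.

Call:
arm_command --plan '[[[0.0417, 0.002, 0, 0, 0, 0, 1], [0.075, 0.0037, 0, 0, 0, 0, 1], [0.085, 0.004, 0, 0, 0, 0, 1], [0.085, 0.004, 0, 0, 0, 0, 1], [0.085, 0.004, 0, 0, 0, 0, 1], [0.085, 0.004, 0, 0, 0, 0, 1]]]'

```text
time_s: 6.25
ee_pos: [0.6098, -0.2928, 0.1967]
eef_rot: [3.141, -0.0, 0.235]
force: [-0.3, 0.3, -0.6]
grip_width: 0.0177
grip_force: 30.0
```

```bash
python3 - <<'E'
from h import *
im,d,i=grab('wrist'); w=world(i,d); o=ctrl.get_obs();p=o['ee_pos'];print(p,o['eef_rot'])
rect(w,(.61,-.291),.03,.060,.074,'tube')
print(axis(w,p,.009,.115,.165)); go([.6103,-.2915,.15],.235)
cv2.imwrite('pics/w4.png',im)
E
```

```text
[ 0.60983612 -0.29290666  0.19674942] [ 3.14144564e+00 -1.21906623e-04  2.34348407e-01]
tube 780 mean [ 0.6138 -0.2916  0.067 ] rect [ 611.7 -292. ] [35.5 39. ] 17.5 circ [ 609.8 -292.6] 20.0
(array([ 6.09477183e-01, -2.93747386e-01, -2.56437222e-03, -5.81620365e-04]), 410)
row [ 0.8 -1.3 46.7] [ 0.0001 -0.0001 -0.0007]
```

In the tool's units: 66 mm / 600 = 0.11, -1.1 mm / 600 = -0.0018.

Call:
arm_command --plan '[[[0.0012, -0.0018, 0.025, 0, 0, 0, 1], [0.0012, -0.0018, 0.05, 0, 0, 0, 1], [0.0012, -0.0018, 0.07, 0, 0, 0, 1], [0.0012, -0.0018, 0.0833, 0, 0, 0, 1], [0.0012, -0.0018, 0.0967, 0, 0, 0, 1], [0.0012, -0.0018, 0.11, 0, 0, 0, 1], [0.0012, -0.0018, 0.11, 0, 0, 0, 1]]]'

```text
time_s: 7.0
ee_pos: [0.6105, -0.2913, 0.1292]
eef_rot: [-3.141, 0.001, 0.235]
force: [-0.1, -0.4, -1.3]
grip_width: 0.0175
grip_force: 30.0
```

Inside the bore with no contact force. I continue down; the seat is at about TCP z 0.0935.

In the tool's units: 35 mm / 600 = 0.0583, 33 mm / 600 = 0.055.

Call:
arm_command --plan '[[[0, 0, 0.0167, 0, 0, 0, 1], [0, 0, 0.0333, 0, 0, 0, 1], [0, 0, 0.0467, 0, 0, 0, 1], [0, 0, 0.055, 0, 0, 0, 1], [0, 0, 0.0583, 0, 0, 0, 1], [0, 0, 0.0583, 0, 0, 0, 1]]]'

```text
time_s: 7.6
ee_pos: [0.6108, -0.2915, 0.0952]
eef_rot: [-3.141, 0.0, 0.235]
force: [-0.1, 0.6, -0.1]
grip_width: 0.0173
grip_force: 30.0
```

In the tool's units: 1.5 mm / 600 = 0.0025.

Call:
arm_command --plan '[[[0, 0, 0.0025, 0, 0, 0, 1], [0, 0, 0.0025, 0, 0, 0, 1], [0, 0, 0.0025, 0, 0, 0, -1], [0, 0, 0.0025, 0, 0, 0, -1], [0, 0, 0.0025, 0, 0, 0, -1], [0, 0, 0.0025, 0, 0, 0, -1], [0, 0, 0.0025, 0, 0, 0, -1], [0, 0, 0.0025, 0, 0, 0, -1], [0, 0, 0.0025, 0, 0, 0, -1]]]'

```text
time_s: 8.5
ee_pos: [0.6108, -0.2915, 0.0939]
eef_rot: [-3.142, 0.0, 0.235]
force: [-0.7, 0.1, -0.3]
grip_width: 0.0699
grip_force: 0.0
```

In the tool's units: -115 mm / 600 = -0.1917, -80 mm / 600 = -0.1333.

Call:
arm_command --plan '[[[0, 0, -0.0667, 0, 0, 0, -1], [0, 0, -0.1333, 0, 0, 0, -1], [0, 0, -0.1917, 0, 0, 0, -1], [0, 0, -0.1917, 0, 0, 0, -1]]]'

```text
time_s: 8.9
ee_pos: [0.6122, -0.2922, 0.2149]
eef_rot: [3.136, -0.006, 0.235]
force: [0.6, -0.4, 0.6]
grip_width: 0.0939
grip_force: 0.0
```

```bash
python3 - <<'E'
from h import *
im,d,i=grab('wrist'); w=world(i,d); o=ctrl.get_obs();p=o['ee_pos'];print(p,o['eef_rot'],o['grip_width'])
rect(w,(.61,-.292),.02,.11,.16,'rodtop'); rect(w,(.61,-.292),.02,.133,.142,'rodtop137')
go([.5593,.2592,.208],-.05)
E
```

```text
[ 0.61147216 -0.29184394  0.21153266] [ 3.13857875 -0.00331498  0.23482075] 0.09396638018956106
rodtop 510 mean [ 0.6132 -0.292   0.1333] rect [ 611.3 -292.4] [17.5 17.2] 11.5 circ [ 611.1 -292.2] 9.1
rodtop137 371 mean [ 0.6115 -0.2925  0.1375] rect [ 611.3 -292.6] [17.5 16.5] 13.3 circ [ 611.1 -292.2] 9.1
row [  77.5 -548.1    2.1] [ 0.0025 -0.0037  0.2848]
```

The rod is seated: its top is at 0.1375 against 0.137 nominal. On to the spindle.

In the tool's units: -547 mm / 600 = -0.9117, -516 mm / 600 = -0.86, 0.285 rad / 1.5708 = 0.1814.

Call:
arm_command --plan '[[[0.01, -0.075, 0, 0, 0, 0.0191, -1], [0.0217, -0.1533, 0, 0, 0, 0.0382, -1], [0.0333, -0.2333, 0, 0, 0, 0.0573, -1], [0.045, -0.3133, 0, 0, 0, 0.0764, -1], [0.0567, -0.3933, 0, 0, 0, 0.0955, -1], [0.0683, -0.4733, 0, 0, 0, 0.1146, -1], [0.0783, -0.5533, 0, 0, 0, 0.1337, -1], [0.09, -0.6333, 0, 0, 0, 0.1528, -1], [0.1, -0.7133, 0, 0, 0, 0.1719, -1], [0.1117, -0.79, 0, 0, 0, 0.1814, -1], [0.1217, -0.86, 0, 0, 0, 0.1814, -1], [0.1283, -0.9117, 0, 0, 0, 0.1814, -1]]]'

```text
time_s: 10.15
ee_pos: [0.5573, 0.2608, 0.2073]
eef_rot: [3.141, 0.002, -0.049]
force: [-0.5, -0.3, -0.8]
grip_width: 0.0941
grip_force: 0.0
```

Call:
arm_command --plan '[[[0, 0, 0, 0, 0, 0, -1], [0, 0, 0, 0, 0, 0, -1], [0, 0, 0, 0, 0, 0, -1]]]'

```text
time_s: 10.45
ee_pos: [0.5585, 0.2573, 0.2083]
eef_rot: [3.141, 0.001, -0.051]
force: [0.8, -0.4, -0.3]
grip_width: 0.0941
grip_force: 0.0
```

```bash
python3 - <<'E'
from h import *
im,d,i=grab('wrist'); w=world(i,d); o=ctrl.get_obs();p=o['ee_pos'];print(p,o['eef_rot'],o['qpos'])
cv2.imwrite('pics/w5.png',im)
rect(w,(.56,.26),.025,.094,.102,'grip');rect(w,(.56,.26),.035,.055,.061,'flange')
go([.5593,.2592,.063],-.05)
E
```

```text
[0.5586268  0.25717937 0.20851888] [ 3.14119830e+00  5.68917728e-04 -5.15207489e-02] [ 3.71956995e-01  4.44612275e-01  1.31693940e+00 -1.28041488e-04
  1.38072170e+00  1.99429819e+00]
grip 803 mean [0.56   0.2593 0.0986] rect [559.5 259.3] [26.  26.3] 86.5 circ [559.6 259.2] 17.2
flange 1060 mean [0.5667 0.2585 0.0587] rect [562.4 258.8] [52.8 47.6] 85.4 circ [559.4 259.1] 26.9
row [  0.7  -2.1 145.5] [ 0.0004  0.0006 -0.0015]
```

View pics/w5.png

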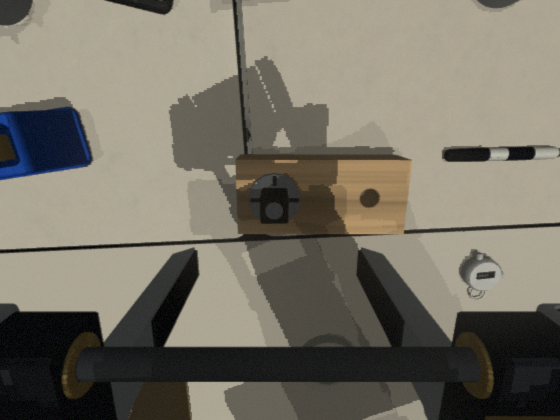

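The grip is centred at about (274,205) between the fingers, square to the tool. I descend and grip firmly.

In the tool's units: 145 mm / 600 = 0.2417, 135 mm / 600 = 0.225, 0.007 rad / 1.5708 = 0.0045.

Call:
arm_command --plan '[[[0.0013, -0.0035, 0.0667, 0, 0, 0.0045, -1], [0.0013, -0.0035, 0.1333, 0, 0, 0.0045, -1], [0.0013, -0.0035, 0.1917, 0, 0, 0.0045, -1], [0.0013, -0.0035, 0.225, 0, 0, 0.0045, -1], [0.0013, -0.0035, 0.2417, 0, 0, 0.0045, -1], [0.0013, -0.0035, 0.2417, 0, 0, 0.0045, -1], [0.0013, -0.0035, 0.2417, 0, 0, 0.0045, 1], [0.0013, -0.0035, 0.2417, 0, 0, 0.0045, 1], [0.0013, -0.0035, 0.2417, 0, 0, 0.0045, 1], [0.0013, -0.0035, 0.2417, 0, 0, 0.0045, 1], [0.0013, -0.0035, 0.2417, 0, 0, 0.0045, 1], [0.0013, -0.0035, 0.2417, 0, 0, 0.0045, 1]]]' --squeeze 55

```text
time_s: 11.7
ee_pos: [0.5593, 0.2605, 0.064]
eef_rot: [-3.142, -0.0, -0.057]
force: [1.0, 0.1, 0.9]
grip_width: 0.0495
grip_force: 0.0
```

Call:
arm_command --plan '[[[0, 0, 0, 0, 0, 0, 1], [0, 0, 0, 0, 0, 0, 1], [0, 0, 0, 0, 0, 0, 1], [0, 0, 0, 0, 0, 0, 1], [0, 0, 0, 0, 0, 0, 1], [0, 0, 0, 0, 0, 0, 1], [0, 0, 0, 0, 0, 0, 1]]]'

```text
time_s: 12.4
ee_pos: [0.5593, 0.2605, 0.0639]
eef_rot: [-3.142, 0.0, -0.057]
force: [0.1, -0.2, 0.1]
grip_width: 0.0255
grip_force: 55.0
```

In the tool's units: -130 mm / 600 = -0.2167, -125 mm / 600 = -0.2083.

Call:
arm_command --plan '[[[0, 0, -0.0417, 0, 0, 0, 1], [0, 0, -0.1, 0, 0, 0, 1], [0, 0, -0.1583, 0, 0, 0, 1], [0, 0, -0.2083, 0, 0, 0, 1], [0, 0, -0.2167, 0, 0, 0, 1]]]'

```text
time_s: 12.9
ee_pos: [0.5603, 0.2609, 0.1975]
eef_rot: [-3.139, -0.005, -0.057]
force: [1.2, -0.1, -1.5]
grip_width: 0.0256
grip_force: 55.0
```

```bash
python3 - <<'E'
from h import *
o=ctrl.get_obs();print(o['ee_pos'],o['eef_rot'],o['grip_width']); go([.5455,-.1633,.194],-.295); go([.5855,-.1753,.194],-.295)
E
```

```text
[0.56033721 0.26092258 0.19751846] [-3.13927441 -0.00492105 -0.05712453] 0.025558943551477656
row [  9.4 424.4   2.6] [-0.0029 -0.0046  0.2379]
row [ 50.  434.1   2.8] [-0.0029 -0.0046  0.2379]
```

In the tool's units: 424 mm / 600 = 0.7067, 415 mm / 600 = 0.6917, 0.238 rad / 1.5708 = 0.1515.

Call:
arm_command --plan '[[[0, 0.0583, 0, 0, 0, 0.0127, 1], [0, 0.125, 0, 0, 0, 0.0286, 1], [0, 0.1917, 0, 0, 0, 0.0446, 1], [0, 0.2583, 0, 0, 0, 0.0605, 1], [0, 0.325, 0, 0, 0, 0.0764, 1], [0, 0.3917, 0, 0, 0, 0.0923, 1], [0, 0.4583, 0, 0, 0, 0.1082, 1], [0, 0.525, 0, 0, 0, 0.1241, 1], [0, 0.5917, 0, 0, 0, 0.1401, 1], [0, 0.65, 0, 0, 0, 0.1515, 1], [0, 0.6917, 0, 0, 0, 0.1515, 1], [0, 0.7067, 0, 0, 0, 0.1515, 1]]]'

```text
time_s: 14.1
ee_pos: [0.5343, -0.1647, 0.1922]
eef_rot: [3.142, 0.002, -0.297]
force: [-0.3, -0.3, -2.8]
grip_width: 0.0257
grip_force: 55.0
```

Call:
arm_command --plan '[[[0, 0, 0, 0, 0, 0, 1], [0, 0, 0, 0, 0, 0, 1], [0, 0, 0, 0, 0, 0, 1], [0, 0, 0, 0, 0, 0, 1]]]'

```text
time_s: 14.5
ee_pos: [0.5352, -0.1619, 0.1939]
eef_rot: [-3.142, -0.0, -0.294]
force: [-0.0, -0.1, -2.8]
grip_width: 0.0256
grip_force: 55.0
```

```bash
python3 - <<'E'
from h import *
im,d,i=grab('wrist'); w=world(i,d); o=ctrl.get_obs();p=o['ee_pos'];print(p,o['eef_rot'])
cv2.imwrite('pics/w6.png',cv2.resize(im[60:330,150:430],None,fx=2,fy=2)); np.savez('w6.npz',w=w,im=im,W=i['world_to_cam'],k=[i['fx'],i['cx'],i['cy']])
rect(w,(.586,-.175),.06,.08,.09,'socket')
rect(w,p[:2],.04,.175,.19,'flange');rect(w,p[:2],.04,.19,.24,'grip')
go([.5855,-.1753,.194],-.295)
E
```

```text
[ 0.53521903 -0.162028    0.19395244] [-3.14154612e+00 -2.78543885e-05 -2.94095477e-01]
socket 3844 mean [ 0.5861 -0.1752  0.0866] rect [ 585.3 -175.1] [58.1 58.2] 73.0 circ [ 585.4 -175. ] 40.7
flange 1834 mean [ 0.5512 -0.1674  0.1882] rect [ 550.1 -166.8] [52.9 23.2] 74.4 circ [ 539.  -163.8] 26.5
grip 5603 mean [ 0.5415 -0.1645  0.2221] rect [ 539.5 -166.3] [39.5 43.4] 13.9 circ [ 544.  -165.2] 25.1
row [52.  -1.9 -0. ] [-0.     -0.      0.0009]
```

View pics/w6.png

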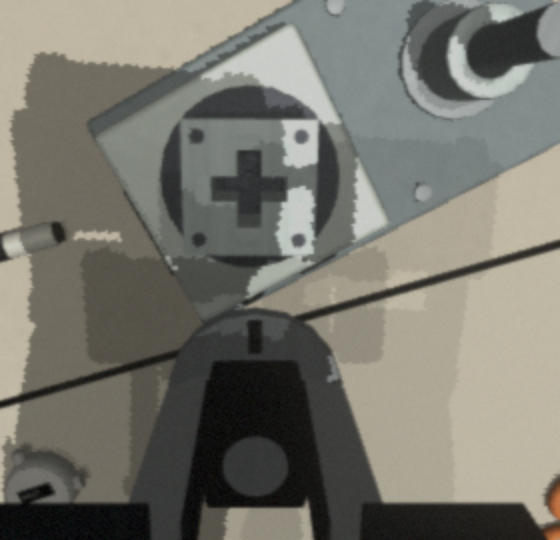

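The socket cross and the spindle's spline mark both line up with the image axes, and the yaw error is about 0.2°. I move over the socket and re-measure.

In the tool's units: 51.6 mm / 600 = 0.086, -2.2 mm / 600 = -0.0037, 0.002 rad / 1.5708 = 0.0013.

Call:
arm_command --plan '[[[0.0333, -0.0017, 0, 0, 0, 0.0013, 1], [0.07, -0.0033, 0, 0, 0, 0.0013, 1], [0.086, -0.0037, 0, 0, 0, 0.0013, 1], [0.086, -0.0037, 0.025, 0, 0, 0.0013, 1], [0.086, -0.0037, 0.05, 0, 0, 0.0013, 1], [0.086, -0.0037, 0.0633, 0, 0, 0.0013, 1], [0.086, -0.0037, 0.07, 0, 0, 0.0013, 1], [0.086, -0.0037, 0.07, 0, 0, 0.0013, 1], [0.086, -0.0037, 0.07, 0, 0, 0.0013, 1]]]'

```text
time_s: 15.45
ee_pos: [0.5854, -0.1758, 0.1527]
eef_rot: [3.142, -0.001, -0.297]
force: [0.6, -0.3, -3.3]
grip_width: 0.0258
grip_force: 55.0
```

```bash
python3 - <<'E'
from h import *
im,d,i=grab('wrist'); w=world(i,d); o=ctrl.get_obs();p=o['ee_pos'];print(p,o['eef_rot'],o['force'])
rect(w,(.586,-.175),.045,.08,.09,'socket')
rect(w,p[:2],.04,.138,.15,'flange')
go([.5852,-.1748,.15],-.296)
E
```

```text
[ 0.58538045 -0.17578059  0.15275695] [ 3.14155066e+00 -1.18425362e-03 -2.97136477e-01] [ 0.22948358  0.03601417 -1.88567798]
socket 2177 mean [ 0.603  -0.1798  0.0865] rect [ 596.3 -178.4] [58.1 36. ] 73.4 circ [ 595.9 -178.3] 34.0
flange 1940 mean [ 0.6014 -0.1814  0.1471] rect [ 599.9 -180.8] [53.1 23.7] 73.9 circ [ 588.7 -177.6] 26.6
row [-0.5 -0.9  2.8] [ 0.     -0.0012 -0.0011]
```

Call:
arm_command --plan '[[[-0.0007, -0.0017, 0, 0, 0, 0, 1], [-0.0007, -0.0017, 0.01, 0, 0, 0, 1], [-0.0007, -0.0017, 0.02, 0, 0, 0, 1], [-0.0007, -0.0017, 0.0283, 0, 0, 0, 1], [-0.0007, -0.0017, 0.0333, 0, 0, 0, 1], [-0.0007, -0.0017, 0.0383, 0, 0, 0, 1], [-0.0007, -0.0017, 0.0417, 0, 0, 0, 1], [-0.0007, -0.0017, 0.0417, 0, 0, 0, 1]]]'

```text
time_s: 16.3
ee_pos: [0.5849, -0.1747, 0.1267]
eef_rot: [-3.142, 0.0, -0.297]
force: [-0.1, -0.6, -2.5]
grip_width: 0.0255
grip_force: 55.0
```

The splines are inside the slots with no resistance. I continue down to the ejector.

In the tool's units: 24 mm / 600 = 0.04, 22 mm / 600 = 0.0367.

Call:
arm_command --plan '[[[0, 0, 0.0083, 0, 0, 0, 1], [0, 0, 0.0167, 0, 0, 0, 1], [0, 0, 0.025, 0, 0, 0, 1], [0, 0, 0.0317, 0, 0, 0, 1], [0, 0, 0.0367, 0, 0, 0, 1], [0, 0, 0.04, 0, 0, 0, 1], [0, 0, 0.04, 0, 0, 0, 1]]]'

```text
time_s: 17.0
ee_pos: [0.5851, -0.1747, 0.1034]
eef_rot: [3.142, -0.0, -0.297]
force: [-3.5, 1.6, 7.2]
grip_width: 0.0254
grip_force: 55.0
```

In the tool's units: 3.6 mm / 600 = 0.006, 3 mm / 600 = 0.005.

Call:
arm_command --plan '[[[0, 0, 0.0017, 0, 0, 0, 1], [0, 0, 0.0033, 0, 0, 0, 1], [0, 0, 0.005, 0, 0, 0, 1], [0, 0, 0.006, 0, 0, 0, 1], [0, 0, 0.006, 0, 0, 0, 1], [0, 0, 0.006, 0, 0, 0, 1]]]'

```text
time_s: 17.6
ee_pos: [0.5851, -0.1747, 0.1003]
eef_rot: [3.142, -0.001, -0.297]
force: [-4.4, 1.1, 9.2]
grip_width: 0.0261
grip_force: 55.0
```

In the tool's units: 1.3 mm / 600 = 0.0022, 1 mm / 600 = 0.0017.

Call:
arm_command --plan '[[[0, 0, 0.0008, 0, 0, 0, 1], [0, 0, 0.0017, 0, 0, 0, 1], [0, 0, 0.0022, 0, 0, 0, 1], [0, 0, 0.0022, 0, 0, 0, 1], [0, 0, 0.0022, 0, 0, 0, 1]]]' --squeeze 60

```text
time_s: 18.1
ee_pos: [0.5852, -0.1747, 0.0999]
eef_rot: [3.142, -0.001, -0.297]
force: [-7.5, 2.5, 16.9]
grip_width: 0.0255
grip_force: 60.0
```

```bash
python3 - <<'E'
from h import *
im,d,i=grab('wrist'); w=world(i,d); o=ctrl.get_obs();p=o['ee_pos'];print(p,o['eef_rot'],o['force'],o['moment'])
rect(w,p[:2],.04,.08,.09,'socket');rect(w,p[:2],.04,.09,.1,'flange')
q=w.reshape(-1,3); q=q[(np.hypot(*(q[:,:2]-[.5853,-.175]).T)<.027)&(q[:,2]<.11)&(q[:,2]>.08)];print(np.percentile(q[:,2],[10,50,90]))
E
```

```text
[ 0.58517948 -0.17469819  0.09987646] [ 3.14149262e+00 -1.09084298e-03 -2.97104842e-01] [-8.3798204   2.98255405 17.11250295] [0.67573135 1.84609602 0.03399126]
socket 1795 mean [ 0.6068 -0.1806  0.0863] rect [ 597.5 -178.8] [58.2 33.4] 73.1 circ [ 596.4 -178.3] 32.9
flange 1949 mean [ 0.6007 -0.1802  0.0946] rect [ 599.8 -179.7] [53.  23.3] 74.2 circ [ 588.8 -176.5] 26.5
[0.092034   0.09466814 0.10515012]
```

The force jumped to 19 N net, so the flange has landed. I relieve the small side load and press slightly more.

In the tool's units: 0.7 mm / 600 = 0.0012, -0.6 mm / 600 = -0.001.

Call:
arm_command --plan '[[[-0.0007, 0, 0.0005, 0, 0, 0, 1], [-0.001, 0, 0.0008, 0, 0, 0, 1], [-0.001, 0, 0.0012, 0, 0, 0, 1], [-0.001, 0, 0.0012, 0, 0, 0, 1], [-0.001, 0, 0.0012, 0, 0, 0, 1], [-0.001, 0, 0.0012, 0, 0, 0, 1]]]'

```text
time_s: 18.75
ee_pos: [0.5851, -0.1747, 0.0998]
eef_rot: [3.141, -0.003, -0.297]
force: [-7.4, 2.4, 20.8]
grip_width: 0.0258
grip_force: 60.0
```

```bash
python3 - <<'E'
from h import *
im,d,i=grab('wrist'); w=world(i,d); o=ctrl.get_obs();p=o['ee_pos'];print(o['time_s'],p,o['eef_rot'],o['force'],o['moment'])
def pl(c,r0,r1,z0,z1):
    q=w.reshape(-1,3); r=np.hypot(*(q[:,:2]-c).T); q=q[(r>r0)&(r<r1)&(q[:,2]>z0)&(q[:,2]<z1)]
    print(len(q),np.median(q[:,2]),np.linalg.lstsq(np.c_[q[:,:2]-c,np.ones(len(q))],q[:,2],rcond=None)[0].round(4))
c=np.array([.5852,-.175]); pl(c,.02,.026,.09,.1); pl(c,.029,.042,.08,.09)
im,d,i=grab('scene'); cv2.imwrite('pics/s1.png',cv2.resize(im[120:300,180:420],None,fx=3,fy=3))
im,d,i=grab('top'); cv2.imwrite('pics/t1.png',im)
E
```

```text
18.8 [ 0.58513418 -0.17467415  0.09984831] [ 3.14148697e+00 -2.81141053e-03 -2.97117272e-01] [-6.56755196  1.47985518 20.6138108 ] [ 0.66521162  1.63390961 -0.05339059]
1015 0.09462570289180622 [ 0.0085 -0.0047  0.0945]
1205 0.0865274330894985 [-0.1033  0.0288  0.0886]
```

View pics/s1.png

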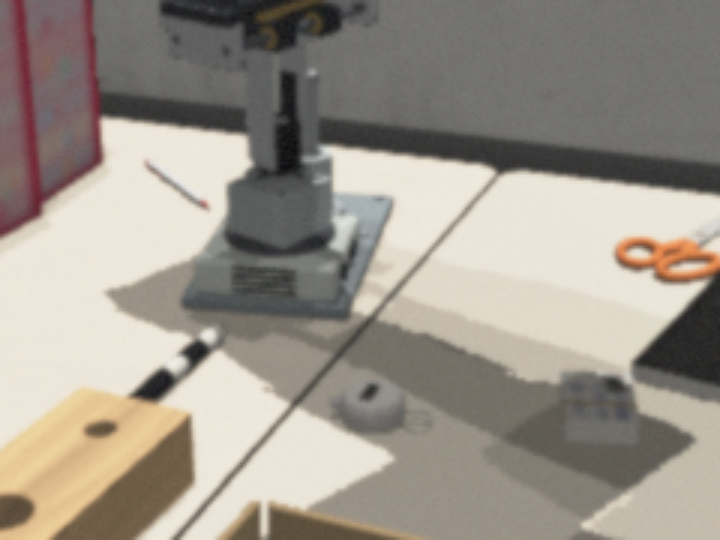

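The scene crop shows the flange flat on the socket at (280,180), with the rod standing in the tube behind it and the marker and counter undisturbed. The TCP stopped at the expected home height and no longer follows the push, so I hand in.

```bash
python3 -c "
from station import ctrl
print(ctrl.hand_in())"
```

```text
the job is handed in; nothing more can be done
None
```

The guide rod is seated in the tube and released; the spindle is fully home in the drive socket, still gripped and pressed down with about 20 N. I handed the job in at 18.8 s; no verdict came back.

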